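# Push the friction-sled train home and slide the keeper across

### The arm

A 6-joint arm with a two-finger parallel gripper is mounted at the origin on the work surface. World frame = base frame: x ahead of the robot, y to its left, z up, the work surface at z = 0. Lengths are in m, angles in degrees, forces in N, time in s.
With the tool pointing down it reaches from about 0.375 to 0.9 m from the base axis. Payload 3.1 kg.
Tool frame: the origin (TCP) lies between the finger pads; the fingertips stand 22 mm ahead of it and the grasp point (between the pads) lies 3 mm ahead of it (bot.tip_extent is the distance from the TCP to the fingertips, in m); y points along the fingers, z is the direction in which the jaws open and shut, and the axes are right-handed (so a half turn about y gives the same grasp; the last joint's range is limited). The gripper opens to 87 mm and grips with 3 to 60 N. Pads are 19 mm wide; open, the fingers measure 117 mm over their backs; the gripper's body (75 mm by 190 mm) begins 51 mm behind the grasp point.
Start: joints at [54.574, 30.224, 82.088, -0, 67.689, -10.227], TCP at [0.266, 0.566, 0.245] pointing down, gripper open.
Joint ranges: [-176.69, 176.69], [-43.24, 126.21], [12.49, 139.97], [-82, 262], [0, 151.66], [-163.58, 163.58]. Speed limits (degrees/s): [159.86, 159.86, 180, 180, 180, 180].

### API

Orientations are given as a 3x3 rotation matrix whose columns are the frame's x, y, z axes.
In Python, from rig import bot, eyes, models gives the robot as it stands. The module is installed in compiled form; this text tells all that it offers.
- The arm moves only by the tool arm_command, never from a script. Its arguments are lists of equal length, an entry for each row: "translation": the shift along the tool's x, y, z each as a share of 0.08 m, from -1 to 1, a list of three; "rotation": the turn, a rotation vector about the tool's x, y, z each as a share of 60 degrees, from -1 to 1, a list of three; "grip": the closure, from -1 (fully open) to 1 (shut), so that 0 is half open. In form: {"translation": [[x, y, z], ...], "rotation": [[rx, ry, rz], ...], "grip": [grip, ...]}. A call has 1 to 5 rows; each row is the pose to reach, as a shift and turn from the pose commanded when the call began, along the tool's axes at that moment; what a row does not reach only later rows make up. A row lasts 1/10 s, in which the tool goes at most 50 mm and 8.59 degrees, less where a joint would pass 70% of its speed; a pose out of reach is approached as far as the arm can. A call with a number of a shift or a turn outside -1 to 1 is refused whole. A call with a gripper value outside its range is refused whole. The fingers move at their own pace and stop on an object; the grip force is fixed at half the most. Time passes only in rows, so rows that repeat a pose let the fingers close. It gives the time, the measured TCP pose, the force and the opening at its end, in the units of the state.
- bot.read_state(): the state, without advancing time (a new reading comes with each control period).
- eyes.capture(name): name is "side" or "top"; returns a dict with "image" (400x640x3 uint8, blue, green, red), "mtx" (3x3 intrinsics, pixels), "rvec" (rotation vector, rad) and "tvec" (3), from world to camera coordinates, as OpenCV has them. Camera axes: x right, y down, z forward; pixel columns grow to the right and rows downward; lengths in m; the calibration is good to about 2 mm. A picture is of the moment at which its call begins. There is no depth.
- bot.hand_in(): hands the job in, once; it reports no verdict.
Trained networks look in the newest picture that a camera, given by its name, has taken for a name from the list of things; names that differ only in an ending like _2 or _b are one class to them, and where a whole thing is asked for, a point or a joint stands for the part that bears it (a point fixed in the world has none). Each returns a list of dicts, best first, with "conf" (0 to 1); they miss things now and then, are a little off and sometimes report something else, mostly with a low value. They report only what shows in the picture. A call takes as long as a camera call.
- models.recognise(camera, thing): "extent" ([left, top, right, bottom] as shares, 0 to 1, of the picture: columns of its width, rows of its height, round what is visible of it).
- models.spot_point(camera, thing): "point" ([column, row] as shares, 0 to 1, of the picture: columns of its width, rows of its height: a listed point, or the origin of a listed thing).
The state is a dict: "time_s": time; "joint_positions": joint angles; "qvel": joint speeds; "tau": joint torques, N m; "position": TCP position; "tcp_rot": TCP orientation; "force": force on the tool from outside, world axes, zero at the start; "moment": the same for the moment, N m; "opening": opening from 0.0 (shut) to 1.0 (fully open).
Only numpy, scipy, OpenCV 4.12 (cv2) and the standard library are available. Lean on these libraries where they do the work, as an engineer would, in place of code of your own. Each camera call takes 0.05 s, during which the arm holds its last target. There are 200 camera calls.

### The job

Four steel test sleds stand in a touching row on the aluminium rail: with your fingertips, push on the rearmost sled only, so that the whole row slides along as one train, without lifting any of them, until the leading sled is fully home against the end stop. Then push the keeper's upright white knob towards the rail as far as it goes, so that its bar closes across the rail behind the row. Leave the sleds and keeper so, and do not disturb the brass weight, the jar or the screwdriver.

Things in the scene. Friction and masses are not known exactly. Their poses are not given: they have to be found in the camera images.
- rail: Aluminium rail fixed to the bench, bed plate 75 (x) x 370 (y) x 15 mm; origin: centre of its underside, on the bench. Sleds slide on the bed towards the rail's +y, to the end stop; the -y end is open. Low side guides: tops 23 mm above the bench, faces at x = +-19.5 (inner) and +-26.5 mm (outer). On its -x (robot's) side at y = -26 to +8 mm a pedestal out to x = -102 mm, up to 31 mm tall, bears the keeper.
- stop_face (a point): Point on the inner face of the end stop, at (0, +160, 30) mm in the rail's frame, axes as the rail's. The stop is a dark steel plate across the rail's +y end, 75 mm wide, 14 mm thick, its top 52 mm above the bench.
- sled_a: Steel friction sled, the leading sled, nearest the end stop. All four alike: block 36 (x) x 40 (y, along the rail) x 30 mm, about 0.15 kg, hook button 12 mm wide, 10 mm tall on top. Origin: centre of its underside, 15 mm above the bench (button top 55). Dry friction: the row takes about 3 to 6 N. 1.5 mm side play. Home: origin 20 mm before the stop face.
- sled_b: Steel friction sled, second sled from the end stop. All four alike: block 36 (x) x 40 (y, along the rail) x 30 mm, about 0.15 kg, hook button 12 mm wide, 10 mm tall on top. Origin: centre of its underside, 15 mm above the bench (button top 55). Dry friction: the row takes about 3 to 6 N. 1.5 mm side play. Home: origin 60 mm before the stop face.
- sled_c: Steel friction sled, third sled from the end stop. All four alike: block 36 (x) x 40 (y, along the rail) x 30 mm, about 0.15 kg, hook button 12 mm wide, 10 mm tall on top. Origin: centre of its underside, 15 mm above the bench (button top 55). Dry friction: the row takes about 3 to 6 N. 1.5 mm side play. Home: origin 100 mm before the stop face.
- sled_d: Steel friction sled, the rearmost sled, farthest from the end stop: the one to push. All four alike: block 36 (x) x 40 (y, along the rail) x 30 mm, about 0.15 kg, hook button 12 mm wide, 10 mm tall on top. Origin: centre of its underside, 15 mm above the bench (button top 55). Dry friction: the row takes about 3 to 6 N. 1.5 mm side play. Home: origin 140 mm before the stop face.
- keeper (a joint): Keeper slide, a 10 x 10 mm steel bar 25 to 35 mm above the bench, moving along the rail's +x at the rail's y = -9 mm. 0: withdrawn, bar's end 34 mm short of the rail's centre line. 0.045 m: fully closed at its stop, bar's end 11 mm past the centre line. About 2 N friction; stays where left. Clears the rearmost sled by 4 mm if the row is home; else it fouls the sleds.
- keeper_knob (a point): Centre of the top of the keeper's upright white knob, 16 mm in diameter and 40 mm tall, standing on the bar; top 75 mm above the bench. At joint 0 it lies at the rail's x = -84, y = -9 mm; at 0.045 at x = -39 mm. Axes as the rail's; push it along +x from its -x side.
- weight: Brass knobbed weight standing on the bench, 38 mm across, 57 mm tall; not to be disturbed. Origin: centre of its underside.
- jar: Small lidded jar standing on the bench, 50 mm across, 65 mm tall; not to be disturbed. Origin: centre of its underside.
- screwdriver: Screwdriver lying on the bench on the far side of the rail (rail's +x side), roughly along the rail, about 200 mm long, 26 mm tall; not to be disturbed. Origin: under its middle.

How it is judged (in metres and radians):
On the way, in this order (a step that is already met when the one before it is completed fails the run):
1. the whole row is home: leading sled against the end stop, the others close behind, keeper still open (y of sled_a in the frame of rail above 0.137 m and y of sled_b in the frame of rail above 0.0965 m and y of sled_c in the frame of rail above 0.056 m and y of sled_d in the frame of rail above 0.016 m and value of joint keeper below 0.015 m), for 0.2 s.
2. the keeper is fully closed behind the row (value of joint keeper above 0.041 m), for 0.2 s.
At the end, for the whole second after the job is handed in: All four sleds sit flat and at rest in the channel, the leading one within 3 mm of the end stop and each other within 4 mm of its home place, and the keeper is closed (joint above 41 mm of 45 mm) (y of sled_a in the frame of rail above 0.137 m and y of sled_b in the frame of rail above 0.0965 m and y of sled_c in the frame of rail above 0.056 m and y of sled_d in the frame of rail above 0.016 m and z of each of sled_a, sled_b, sled_c, sled_d in the frame of rail below 0.018 m and linear speed of each of sled_a, sled_b, sled_c, sled_d below 0.01 m/s and angle between each of sled_a, sled_b, sled_c, sled_d's own z axis and vertical below 0.08 rad and value of joint keeper above 0.041 m); the robot touches nothing.
It fails at once if a sled is lifted off the rail bed by 8 mm or tipped by more than 0.3 rad (z of any of sled_a, sled_b, sled_c, sled_d in the frame of rail above 0.023 m or angle between any of sled_a, sled_b, sled_c, sled_d's own z axis and vertical above 0.3 rad).
It fails at once if the row comes apart: a gap of 15 mm or more between neighbours (distance between sled_a and sled_b above 0.055 m or distance between sled_b and sled_c above 0.055 m or distance between sled_c and sled_d above 0.055 m).
It fails at once if the fingers push a sled other than the rearmost (over 3 N) (contact force between the fingers and sled_a above 3 N or contact force between the fingers and sled_b above 3 N or contact force between the fingers and sled_c above 3 N).
It fails at once if a bystander is moved by more than 20 mm or tipped (distance of any of weight, jar, screwdriver from where it was at the start of the episode above 0.02 m or angle between any of weight, jar's own z axis and vertical above 0.4 rad).
It also fails if it takes over 45 s, if anything falls off the work surface, if the arm or the gripper's body presses on something with over 40 N, if the wrist force passes 120 N, or if a joint passes its speed limit or range.

## Working session

There is one attempt and no reset: what is moved stays moved. The work goes in short steps, Python scripts to look and compute and a tool call to move; the robot and the scene stay as the last step left them, time stands still between calls to the robot, and variables do not carry over. Pictures are saved under pics/ and viewed, about 8 in all and at most 12, crops included, and the job is handed in when it is done.

Besides the shell and the picture viewer there is one more tool, called after ">>>" by a JSON object that holds its "name" and its "arguments", one argument or row to a line. arm_command: Moves the arm, as the interface text tells. Shift numbers are shares of 0.08 m and turn numbers shares of 60 degrees, none past 1 either way. Its arguments: {"type":"object","properties":{"translation":{"type":"array"},"rotation":{"type":"array"},"grip":{"type":"array"}},"required":["translation","rotation","grip"]}

```bash
mkdir -p pics; cat > h.py <<'E'
import numpy as np, cv2
from rig import bot, eyes, models
def ray(c,px):
    R=cv2.Rodrigues(np.array(c['rvec'],float))[0]; t=np.array(c['tvec'],float).ravel()
    d=R.T@np.linalg.inv(c['mtx'])@np.array([px[0],px[1],1.0]); return -R.T@t,d
def atz(c,px,z):
    o,d=ray(c,px); return o+d*(z-o[2])/d[2]
def proj(c,p):
    return cv2.projectPoints(np.atleast_2d(p).astype(float),np.array(c['rvec'],float),np.array(c['tvec'],float),np.array(c['mtx'],float),None)[0].reshape(-1,2)
E
python3 - <<'E'
from h import *
Z=dict(rail=0,stop_face=.03,sled_a=.015,keeper_knob=.075,weight=0,jar=0,screwdriver=0)
s=bot.read_state();print(s['time_s'],s['position'],np.round(s['tcp_rot'],3),s['force'],s['opening'])
for n in ('top','side'):
    c=eyes.capture(n);cv2.imwrite(f'pics/{n}0.png',c['image'])
    for k,z in Z.items():
        for r in models.spot_point(n,k)[:5]:
            p=np.array(r['point'])*[640,400];print(n,k,round(r['conf'],2),p.round(1),atz(c,p,z).round(4))
E
```

```text
0.0 [0.26565425 0.56495243 0.24356653] [[ 0.905 -0.001  0.426]
 [-0.426 -0.002  0.905]
 [-0.    -1.    -0.002]] [-0.34993533  0.2078772   0.20115788] 0.9980517189336721
top rail 0.67 [281.4 209.3] [0.5804 0.07   0.    ]
top stop_face 0.59 [203.1 216.2] [0.5657 0.2227 0.03  ]
top sled_a 0.84 [308.4 205.1] [0.5856 0.0144 0.015 ]
top sled_a 0.74 [250.4 215.7] [0.5665 0.1318 0.015 ]
top sled_a 0.64 [288.8 207.1] [0.5824 0.0542 0.015 ]
top sled_a 0.62 [272.  209.9] [0.5774 0.0883 0.015 ]
top keeper_knob 0.64 [291.6 248.2] [0.4963 0.0485 0.075 ]
top weight 0.55 [372.5 248. ] [ 0.4963 -0.1149  0.    ]
top jar 0.74 [231.2 268.6] [0.4622 0.1723 0.    ]
side rail 0.69 [302.  248.8] [0.573  0.0605 0.    ]
side stop_face 0.67 [243.5 312.3] [0.5616 0.223  0.03  ]
side sled_a 0.92 [288.8 255.3] [0.5772 0.093  0.015 ]
side sled_a 0.82 [275.9 271.5] [0.5746 0.132  0.015 ]
side sled_a 0.79 [301.  239.9] [0.5801 0.0536 0.015 ]
side sled_a 0.61 [311.6 226.5] [0.5827 0.017  0.015 ]
side keeper_knob 0.79 [341.6 246.3] [0.4903 0.0566 0.075 ]
side weight 0.83 [382.  211.3] [ 0.4964 -0.1071  0.    ]
side jar 0.75 [313.1 330.7] [0.4635 0.1734 0.    ]
side screwdriver 0.79 [241.5 230.7] [0.6949 0.0963 0.    ]
side screwdriver 0.62 [315.3 226.8] [0.5834 0.0043 0.    ]
```

View pics/top0.png

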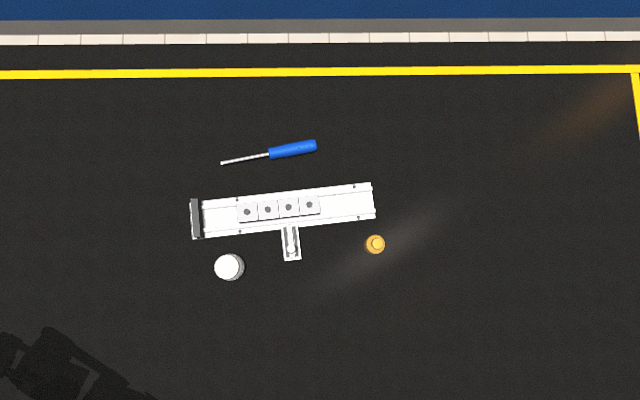

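View pics/side0.png

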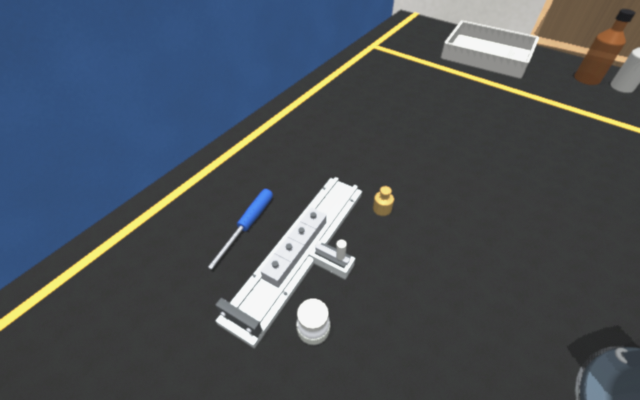

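Top view: sled buttons run from (247,211) to (309,205), the stop is at (196,218), the knob at (291,248), the weight at (375,244) and the jar at (229,267). I'll fit the rail pose from all of these and check it with an overlay.

```bash
cat >> h.py <<'E'
def w(P,r):  # rail->world
    x,y,t=P; r=np.atleast_2d(r); c,s=np.cos(t),np.sin(t)
    return np.c_[x+c*r[:,0]-s*r[:,1], y+s*r[:,0]+c*r[:,1], r[:,2]]
E
python3 - <<'E'
from h import *
from scipy.optimize import least_squares
obs={'top':{'rail':(281.4,209.3),'stop':(203.1,216.2),'knob':(291.6,248.2),'s':[(250.4,215.7),(272,209.9),(288.8,207.1),(308.4,205.1)]},
'side':{'rail':(302,248.8),'stop':(243.5,312.3),'knob':(341.6,246.3),'s':[(275.9,271.5),(288.8,255.3),(301,239.9),(311.6,226.5)]}}
C={n:eyes.capture(n) for n in obs}
def f(q):
    e=[]
    for n,o in obs.items():
        pts=[(0,0,0),(0,.16,.03),(-.084,-.009,.075)]+[(0,q[3]-.04*i,.015) for i in range(4)]
        e+=list((proj(C[n],w(q[:3],pts))-np.array([o['rail'],o['stop'],o['knob']]+o['s'])).ravel())
    return e
r=least_squares(f,[.58,.065,.12,.068],loss='soft_l1');print(r.x,np.round(r.fun,1))
q=r.x
for n,(x0,y0,x1,y1) in {'top':(180,130,400,290),'side':(200,160,400,350)}.items():
    k=3;im=cv2.resize(C[n]['image'][y0:y1,x0:x1],None,fx=k,fy=k,interpolation=cv2.INTER_CUBIC)
    def poly(pts,col):
        p=((proj(C[n],w(q[:3],pts))-[x0,y0]+.5)*k).round().astype(int);cv2.polylines(im,[p.reshape(-1,1,2)],True,col,1)
    rect=lambda a,b,c,d,z:[(a,c,z),(b,c,z),(b,d,z),(a,d,z)]
    poly(rect(-.0375,.0375,-.185,.185,.015),(0,0,255));poly(rect(-.0375,.0375,.16,.174,.052),(0,255,0))
    for i in range(4):
        y=q[3]-.04*i;poly(rect(-.018,.018,y-.02,y+.02,.045),(255,0,0))
    poly([(-.084+.008*np.cos(a),-.009+.008*np.sin(a),.075) for a in np.arange(0,6.3,.4)],(255,0,255))
    poly(rect(-.102,-.0375,-.026,.008,.031),(0,160,0))
    cv2.imwrite(f'pics/{n}1.png',im)
E
```

```text
[0.57928938 0.06504109 0.09621706 0.06820054] [ 2.4  0.5 -0.9  0.9  0.2 -0.2 -0.6 -3.  -2.4  0.4  0.5  0.9  0.5  0.7
 -4.1 -0.  -1.6 -0.2 -0.2 -5.3  0.5  0.9  0.3  0.2 -0.1 -0.2  0.4 -1.5]
```

View pics/top1.png

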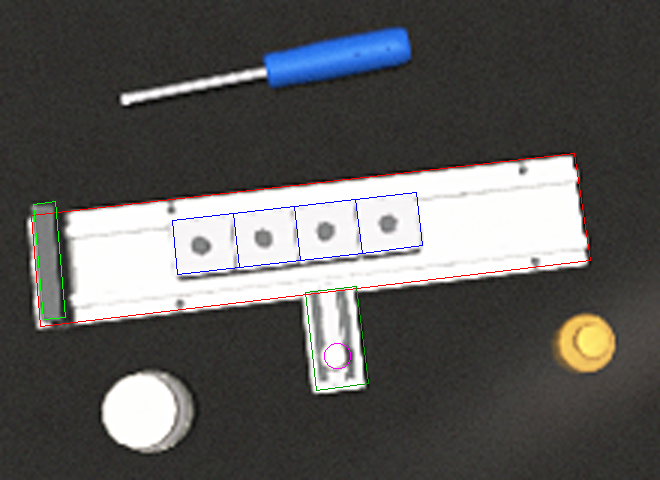

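View pics/side1.png

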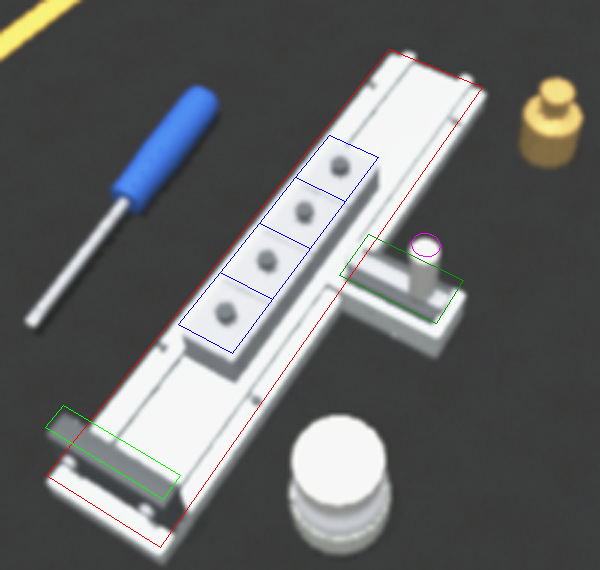

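The overlay agrees to about 3 mm. I'll use rail pose (0.577, 0.066, yaw 0.10), with sled_d's rear face at rail y ≈ -72 mm. First move: shut the fingers and turn the tool to the rail's axes, so tool x = rail x and tool z = rail y.

>>> {"name": "arm_command", "arguments": {
  "translation": [
    [0,0,0],
    [0,0,0],
    [0,0,0],
    [0,0,0],
    [0,0,0]
  ],
  "rotation": [
    [0,-0.515,0],
    [0,-0.515,0],
    [0,-0.515,0],
    [0,-0.515,0],
    [0,-0.515,0]
  ],
  "grip": [1,1,1,1,1]
}}

```text
time_s: 1.4
position: [0.2661, 0.5655, 0.2445]
tcp_rot: [[0.995, 0.0, -0.099], [0.099, 0.0, 0.995], [0.0, -1.0, -0.0]]
force: [0.1, 0.5, -0.7]
opening: 0.63
```

>>> {"name": "arm_command", "arguments": {
  "translation": [
    [0.5,0,-1],
    [0.5,0,-1]
  ],
  "rotation": [
    [0,0,0],
    [0,0,0]
  ],
  "grip": [1,1]
}}

```text
time_s: 1.6
position: [0.3139, 0.4892, 0.2444]
tcp_rot: [[0.995, 0.0, -0.099], [0.099, -0.0, 0.995], [0.0, -1.0, -0.0]]
force: [0.9, 1.2, -0.1]
opening: 0.448
```

>>> {"name": "arm_command", "arguments": {
  "translation": [
    [0.5,0,-1],
    [0.5,0,-1]
  ],
  "rotation": [
    [0,0,0],
    [0,0,0]
  ],
  "grip": [1,1]
}}

```text
time_s: 1.8
position: [0.3624, 0.4124, 0.2446]
tcp_rot: [[0.995, 0.0, -0.097], [0.097, -0.0, 0.995], [0.0, -1.0, -0.0]]
force: [0.3, 0.1, 0.4]
opening: 0.265
```

>>> {"name": "arm_command", "arguments": {
  "translation": [
    [0.5,0,-1],
    [0.5,0,-1]
  ],
  "rotation": [
    [0,0,0],
    [0,0,0]
  ],
  "grip": [1,1]
}}

```text
time_s: 2.0
position: [0.4104, 0.3367, 0.2448]
tcp_rot: [[0.995, 0.001, -0.097], [0.097, -0.0, 0.995], [0.001, -1.0, -0.0]]
force: [-0.0, 0.3, -0.3]
opening: 0.081
```

>>> {"name": "arm_command", "arguments": {
  "translation": [
    [0.5,0,-1],
    [0.5,0,-1]
  ],
  "rotation": [
    [0,0,0],
    [0,0,0]
  ],
  "grip": [1,1]
}}

```text
time_s: 2.2
position: [0.4584, 0.2609, 0.2448]
tcp_rot: [[0.995, 0.001, -0.096], [0.096, -0.0, 0.995], [0.001, -1.0, -0.0]]
force: [-0.1, 0.2, 0.3]
opening: 0.01
```

>>> {"name": "arm_command", "arguments": {
  "translation": [
    [0.5,0,-1],
    [0.5,0,-1]
  ],
  "rotation": [
    [0,0,0],
    [0,0,0]
  ],
  "grip": [1,1]
}}

```text
time_s: 2.4
position: [0.5062, 0.1852, 0.2448]
tcp_rot: [[0.995, 0.001, -0.096], [0.096, -0.0, 0.995], [0.001, -1.0, -0.0]]
force: [1.0, 0.6, 0.3]
opening: 0.006
```

>>> {"name": "arm_command", "arguments": {
  "translation": [
    [0.5,0,-1],
    [0.5,0,-1]
  ],
  "rotation": [
    [0,0,0],
    [0,0,0]
  ],
  "grip": [1,1]
}}

```text
time_s: 2.6
position: [0.554, 0.1094, 0.2448]
tcp_rot: [[0.995, 0.001, -0.096], [0.096, -0.0, 0.995], [0.001, -1.0, -0.0]]
force: [0.7, 0.7, 0.3]
opening: 0.004
```

>>> {"name": "arm_command", "arguments": {
  "translation": [
    [0.2,0,-1],
    [0.2,0,-1],
    [0.2,0,-1]
  ],
  "rotation": [
    [0,0,0],
    [0,0,0],
    [0,0,0]
  ],
  "grip": [1,1,1]
}}

```text
time_s: 2.9
position: [0.5784, 0.0294, 0.2446]
tcp_rot: [[0.996, 0.002, -0.092], [0.092, -0.002, 0.996], [0.002, -1.0, -0.002]]
force: [-0.0, -0.3, 0.1]
opening: 0.003
```

```bash
cat >> h.py <<'E'
P=(.577,.066,.10)
def st():
    s=bot.read_state();p=np.array(s['position']);t=P[2];d=p[:2]-P[:2];c,sn=np.cos(t),np.sin(t)
    f=np.array(s['force']);print('t',s['time_s'],'rail',np.round([c*d[0]+sn*d[1],-sn*d[0]+c*d[1],p[2]],4),'frail',np.round([c*f[0]+sn*f[1],-sn*f[0]+c*f[1],f[2]],1),'op',s['opening'])
    print(np.round(np.array([[c,sn,0],[-sn,c,0],[0,0,1]])@np.array(s['tcp_rot']),3).tolist())
E
python3 -c "
from h import *
st()"
```

```text
t 2.9 rail [-0.0023 -0.0365  0.2446] frail [-0.1 -0.3  0.1] op 0.0031515271469219086
[[1.0, 0.002, 0.008], [-0.008, -0.002, 1.0], [0.002, -1.0, -0.002]]
```

>>> {"name": "arm_command", "arguments": {
  "translation": [
    [0.04,0,-0.98],
    [0.04,0,-0.98],
    [0.04,0,-0.98]
  ],
  "rotation": [
    [0,-0.008,0],
    [0,-0.008,0],
    [0,-0.008,0]
  ],
  "grip": [1,1,1]
}}

```text
time_s: 3.2
position: [0.5882, -0.0466, 0.2446]
tcp_rot: [[0.995, 0.001, -0.103], [0.103, -0.001, 0.995], [0.001, -1.0, -0.001]]
force: [0.1, -0.2, -0.0]
opening: 0.005
```

>>> {"name": "arm_command", "arguments": {
  "translation": [
    [0,1,0],
    [0,1,0],
    [0,1,0]
  ],
  "rotation": [
    [0,0,0],
    [0,0,0],
    [0,0,0]
  ],
  "grip": [1,1,1]
}}

```text
time_s: 3.5
position: [0.5836, -0.0415, 0.1605]
tcp_rot: [[0.994, -0.01, -0.107], [0.107, 0.003, 0.994], [-0.01, -1.0, 0.005]]
force: [0.1, 0.4, -0.4]
opening: 0.005
```

>>> {"name": "arm_command", "arguments": {
  "translation": [
    [0,1,0],
    [0,1,0],
    [0,1,0]
  ],
  "rotation": [
    [0,0,0],
    [0,0,0],
    [0,0,0]
  ],
  "grip": [1,1,1]
}}

```text
time_s: 3.8
position: [0.5852, -0.0422, 0.0823]
tcp_rot: [[0.994, -0.007, -0.108], [0.108, 0.002, 0.994], [-0.006, -1.0, 0.003]]
force: [-1.2, -0.5, -0.4]
opening: 0.003
```

```bash
python3 -c "
from h import *
st()
a=eyes.capture('top')['image'][120:300,180:420];b=eyes.capture('side')['image'][120:300,220:440]
cv2.imwrite('pics/m2.png',cv2.resize(np.hstack([a,b]),None,fx=1.7,fy=1.7,interpolation=cv2.INTER_CUBIC))"
```

```text
t 3.8 rail [-0.0027 -0.1085  0.0823] frail [-1.3 -0.4 -0.4] op 0.003499410622439409
[[1.0, -0.007, -0.008], [0.008, 0.003, 1.0], [-0.006, -1.0, 0.003]]
```

View pics/m2.png

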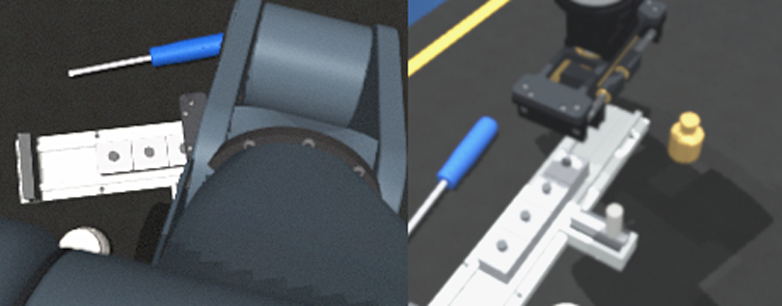

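The hand is on the rail line behind sled_d (button at (565,160) in the side half) and the weight and knob are clear. Next I'll lower the fingertips to about 28 mm above the bench and start pushing slowly.

>>> {"name": "arm_command", "arguments": {
  "translation": [
    [0.03,0.2,-0.05],
    [0.03,0.4,-0.05],
    [0.03,0.4,-0.05]
  ],
  "rotation": [
    [0,0.008,0],
    [0,0.008,0],
    [0,0.008,0]
  ],
  "grip": [1,1,1]
}}

```text
time_s: 4.2
position: [0.5902, -0.0478, 0.0522]
tcp_rot: [[0.995, -0.0, -0.099], [0.099, 0.0, 0.995], [-0.0, -1.0, 0.0]]
force: [-1.2, 0.1, 1.1]
opening: 0.006
```

>>> {"name": "arm_command", "arguments": {
  "translation": [
    [0,0,0.04],
    [0,0,0.08],
    [0,0,0.12],
    [0,0,0.16],
    [0,0,0.2]
  ],
  "rotation": [
    [0,0,0],
    [0,0,0],
    [0,0,0],
    [0,0,0],
    [0,0,0]
  ],
  "grip": [1,1,1,1,1]
}}

```text
time_s: 4.7
position: [0.5888, -0.0314, 0.0529]
tcp_rot: [[0.995, 0.001, -0.1], [0.1, -0.0, 0.995], [0.001, -1.0, -0.0]]
force: [-0.2, 0.4, 0.1]
opening: 0.002
```

```bash
python3 -c "
from h import *
st()"
```

```text
t 4.7 rail [ 0.002  -0.0981  0.0529] frail [-0.1  0.5  0.1] op 0.0022240932223642454
[[1.0, 0.001, 0.0], [-0.0, -0.0, 1.0], [0.001, -1.0, -0.0]]
```

>>> {"name": "arm_command", "arguments": {
  "translation": [
    [-0.02,0.04,0.05],
    [-0.02,0.04,0.1],
    [-0.02,0.04,0.15],
    [-0.02,0.04,0.2],
    [-0.02,0.04,0.25]
  ],
  "rotation": [
    [0,0,0],
    [0,0,0],
    [0,0,0],
    [0,0,0],
    [0,0,0]
  ],
  "grip": [1,1,1,1,1]
}}

```text
time_s: 5.2
position: [0.5854, -0.0122, 0.0494]
tcp_rot: [[0.995, 0.001, -0.1], [0.1, -0.001, 0.995], [0.001, -1.0, -0.001]]
force: [0.7, -4.4, -0.9]
opening: 0.006
```

>>> {"name": "arm_command", "arguments": {
  "translation": [
    [0,0,0.05],
    [0,0,0.1],
    [0,0,0.15],
    [0,0,0.2],
    [0,0,0.25]
  ],
  "rotation": [
    [0,0,0],
    [0,0,0],
    [0,0,0],
    [0,0,0],
    [0,0,0]
  ],
  "grip": [1,1,1,1,1]
}}

```text
time_s: 5.7
position: [0.583, 0.0081, 0.0493]
tcp_rot: [[0.995, 0.0, -0.099], [0.099, -0.0, 0.995], [0.0, -1.0, -0.0]]
force: [0.8, -4.5, -1.4]
opening: 0.003
```

```bash
python3 -c "
from h import *
st()
c=eyes.capture('side')
for r in models.spot_point('side','sled_a'): p=np.array(r['point'])*[640,400];print(r['conf'],p,atz(c,p,.015))
cv2.imwrite('pics/m3.png',cv2.resize(c['image'][150:350,200:420],None,fx=3,fy=3,interpolation=cv2.INTER_CUBIC))"
```

```text
t 5.7 rail [ 0.0002 -0.0582  0.0493] frail [ 0.3 -4.6 -1.4] op 0.0029381800807041086
[[1.0, 0.0, 0.001], [-0.001, -0.0, 1.0], [0.0, -1.0, -0.0]]
0.97 [272.576 283.68 ] [0.56381506 0.15334303 0.015     ]
0.89 [282.304 268.12 ] [0.56979374 0.12033332 0.015     ]
0.63 [296.   253.12] [0.56958577 0.08186456 0.015     ]
0.51 [307.328 235.2  ] [0.57701197 0.03810175 0.015     ]
```

View pics/m3.png

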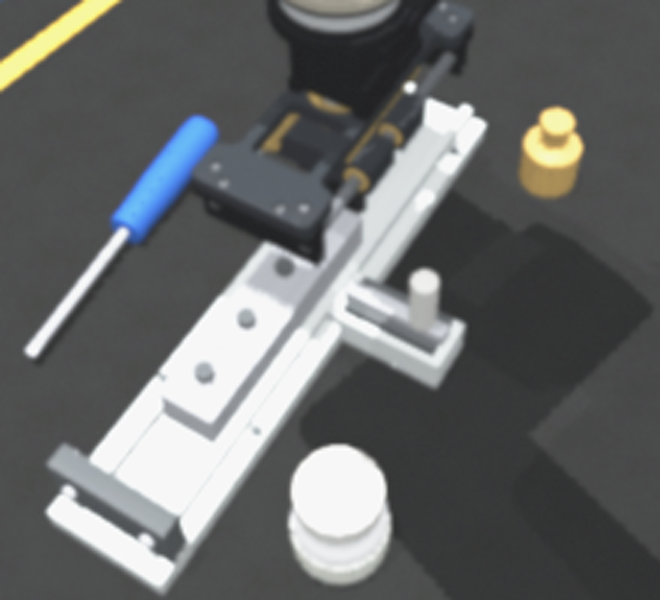

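The row is moving together: the leading sled's front is at about (190,420), there are no gaps, and the push force is 4.6 N. I'll continue, slowing down near the stop.

>>> {"name": "arm_command", "arguments": {
  "translation": [
    [0,0,0.05],
    [0,0,0.1],
    [0,0,0.15],
    [0,0,0.2],
    [0,0,0.25]
  ],
  "rotation": [
    [0,0,0],
    [0,0,0],
    [0,0,0],
    [0,0,0],
    [0,0,0]
  ],
  "grip": [1,1,1,1,1]
}}

```text
time_s: 6.3
position: [0.581, 0.0281, 0.0494]
tcp_rot: [[0.995, -0.0, -0.099], [0.099, -0.0, 0.995], [-0.0, -1.0, -0.0]]
force: [-0.5, -3.6, -1.2]
opening: 0.005
```

>>> {"name": "arm_command", "arguments": {
  "translation": [
    [0,0,0.04],
    [0,0,0.08],
    [0,0,0.12],
    [0,0,0.16],
    [0,0,0.2]
  ],
  "rotation": [
    [0,0,0],
    [0,0,0],
    [0,0,0],
    [0,0,0],
    [0,0,0]
  ],
  "grip": [1,1,1,1,1]
}}

```text
time_s: 6.8
position: [0.5794, 0.0439, 0.0494]
tcp_rot: [[0.995, -0.0, -0.099], [0.099, -0.0, 0.995], [-0.0, -1.0, -0.0]]
force: [0.9, -4.8, -0.4]
opening: 0.006
```

>>> {"name": "arm_command", "arguments": {
  "translation": [
    [0,0,0.02],
    [0,0,0.04],
    [0,0,0.06]
  ],
  "rotation": [
    [0,0,0],
    [0,0,0],
    [0,0,0]
  ],
  "grip": [1,1,1]
}}

```text
time_s: 7.1
position: [0.579, 0.0485, 0.0493]
tcp_rot: [[0.995, -0.0, -0.099], [0.099, -0.0, 0.995], [-0.0, -1.0, -0.0]]
force: [0.4, -4.2, -2.0]
opening: 0.008
```

```bash
python3 -c "
from h import *
st()"
```

```text
t 7.1 rail [ 0.0002 -0.0176  0.0493] frail [-0.  -4.3 -2. ] op 0.008466868004710977
[[1.0, -0.0, 0.001], [-0.001, -0.0, 1.0], [-0.0, -1.0, -0.0]]
```

Steps of 2 mm until the force rises.

>>> {"name": "arm_command", "arguments": {
  "translation": [
    [0,0,0.015],
    [0,0,0.03]
  ],
  "rotation": [
    [0,0,0],
    [0,0,0]
  ],
  "grip": [1,1]
}}

```text
time_s: 7.3
position: [0.5787, 0.0509, 0.0493]
tcp_rot: [[0.995, -0.0, -0.099], [0.099, -0.0, 0.995], [-0.0, -1.0, -0.0]]
force: [-0.2, -4.4, -1.2]
opening: 0.002
```

>>> {"name": "arm_command", "arguments": {
  "translation": [
    [0,0,0.015],
    [0,0,0.03]
  ],
  "rotation": [
    [0,0,0],
    [0,0,0]
  ],
  "grip": [1,1]
}}

```text
time_s: 7.5
position: [0.5785, 0.0533, 0.0493]
tcp_rot: [[0.995, -0.0, -0.099], [0.099, -0.0, 0.995], [-0.0, -1.0, -0.0]]
force: [0.4, -4.7, -1.4]
opening: 0.004
```

```bash
python3 -c "
from h import *
st()"
```

```text
t 7.5 rail [ 0.0002 -0.0128  0.0493] frail [-0.1 -4.7 -1.4] op 0.003782198798950178
[[1.0, -0.0, 0.001], [-0.001, -0.0, 1.0], [-0.0, -1.0, -0.0]]
```

>>> {"name": "arm_command", "arguments": {
  "translation": [
    [0,0,0.015],
    [0,0,0.03]
  ],
  "rotation": [
    [0,0,0],
    [0,0,0]
  ],
  "grip": [1,1]
}}

```text
time_s: 7.7
position: [0.5783, 0.0557, 0.0493]
tcp_rot: [[0.995, 0.0, -0.099], [0.099, -0.0, 0.995], [0.0, -1.0, -0.0]]
force: [1.0, -3.3, -0.6]
opening: 0.003
```

```bash
python3 -c "
from h import *
st()
c=eyes.capture('side')
cv2.imwrite('pics/m4.png',cv2.resize(c['image'][200:350,210:380],None,fx=4,fy=4,interpolation=cv2.INTER_CUBIC))"
```

```text
t 7.7 rail [ 0.0003 -0.0104  0.0493] frail [ 0.7 -3.4 -0.6] op 0.0033988428211560277
[[1.0, 0.0, 0.001], [-0.001, -0.0, 1.0], [0.0, -1.0, -0.0]]
```

View pics/m4.png

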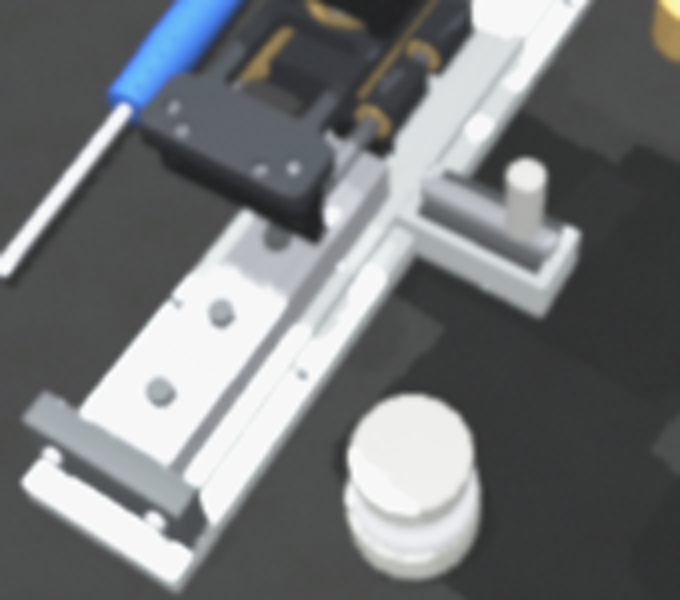

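The leading sled's front edge is now almost hidden behind the stop (button at (160,392)). The force hasn't risen yet, so I'll continue in small steps.

>>> {"name": "arm_command", "arguments": {
  "translation": [
    [0,0,0.015],
    [0,0,0.03]
  ],
  "rotation": [
    [0,0,0],
    [0,0,0]
  ],
  "grip": [1,1]
}}

```text
time_s: 7.95
position: [0.5781, 0.0577, 0.0494]
tcp_rot: [[0.995, 0.0, -0.1], [0.1, -0.001, 0.995], [0.0, -1.0, -0.001]]
force: [-0.2, -8.3, -0.9]
opening: 0.006
```

>>> {"name": "arm_command", "arguments": {
  "translation": [
    [0,0,0.015],
    [0,0,0.03]
  ],
  "rotation": [
    [0,0,0],
    [0,0,0]
  ],
  "grip": [1,1]
}}

```text
time_s: 8.15
position: [0.5783, 0.0579, 0.0495]
tcp_rot: [[0.995, 0.001, -0.102], [0.102, -0.004, 0.995], [0.0, -1.0, -0.004]]
force: [-1.2, -16.1, -0.4]
opening: 0.003
```

The row is home: 16 N with the tool stalled. Next: hold briefly, back off, rise, and cross over to the robot side of the knob.

>>> {"name": "arm_command", "arguments": {
  "translation": [
    [0,0,0],
    [0,0,0],
    [0,0,-0.1],
    [0,0,-0.25],
    [0,0,-0.4]
  ],
  "rotation": [
    [0,0,0],
    [0,0,0],
    [0,0,0],
    [0,0,0],
    [0,0,0]
  ],
  "grip": [1,1,1,1,1]
}}

```text
time_s: 8.65
position: [0.5809, 0.0286, 0.0494]
tcp_rot: [[0.995, -0.0, -0.1], [0.1, 0.001, 0.995], [-0.0, -1.0, 0.001]]
force: [0.1, -0.3, -0.1]
opening: 0.006
```

>>> {"name": "arm_command", "arguments": {
  "translation": [
    [0,-0.5,0],
    [0,-1,0],
    [0,-1,0]
  ],
  "rotation": [
    [0,0,0],
    [0,0,0],
    [0,0,0]
  ],
  "grip": [1,1,1]
}}

```text
time_s: 8.95
position: [0.5847, 0.0277, 0.1343]
tcp_rot: [[0.995, 0.011, -0.099], [0.099, -0.001, 0.995], [0.01, -1.0, -0.002]]
force: [1.3, -0.0, 0.7]
opening: 0.003
```

>>> {"name": "arm_command", "arguments": {
  "translation": [
    [-0.5,0,0.3],
    [-1,0,0.3],
    [-1,0,0.3]
  ],
  "rotation": [
    [0,0,0],
    [0,0,0],
    [0,0,0]
  ],
  "grip": [1,1,1]
}}

```text
time_s: 9.25
position: [0.4901, 0.0458, 0.1281]
tcp_rot: [[0.995, -0.013, -0.1], [0.1, 0.002, 0.995], [-0.013, -1.0, 0.003]]
force: [0.2, -0.1, -1.6]
opening: 0.004
```

>>> {"name": "arm_command", "arguments": {
  "translation": [
    [-0.3,0,0],
    [-0.6,0,0],
    [-0.6,0,0]
  ],
  "rotation": [
    [0,0,0],
    [0,0,0],
    [0,0,0]
  ],
  "grip": [1,1,1]
}}

```text
time_s: 9.55
position: [0.4474, 0.04, 0.1288]
tcp_rot: [[0.995, -0.006, -0.098], [0.098, 0.001, 0.995], [-0.006, -1.0, 0.002]]
force: [-0.0, 0.7, -0.3]
opening: 0.002
```

```bash
python3 - <<'E'
from h import *
st()
P=np.array(P)
def tor(p): 
    t=P[2];d=p[:2]-P[:2];c,s=np.cos(t),np.sin(t);return np.round([c*d[0]+s*d[1],-s*d[0]+c*d[1]],4)
for n in('side','top'):
    c=eyes.capture(n)
    for k,z in(('sled_a',.015),('keeper_knob',.075),('stop_face',.03)):
        for r in models.spot_point(n,k): print(n,k,round(r['conf'],2),tor(atz(c,np.array(r['point'])*[640,400],z)))
    if n=='side': cv2.imwrite('pics/m5.png',cv2.resize(c['image'][200:350,210:400],None,fx=4,fy=4,interpolation=cv2.INTER_CUBIC))
E
```

```text
t 9.55 rail [-0.1316 -0.0129  0.1288] frail [ 0.1  0.7 -0.3] op 0.0017681979439068702
[[1.0, -0.006, 0.001], [-0.001, 0.002, 1.0], [-0.006, -1.0, 0.002]]
side sled_a 0.98 [0.0042 0.0997]
side sled_a 0.89 [-0.0028  0.0661]
side sled_a 0.88 [-0.0009  0.1393]
side sled_a 0.81 [-0.0031  0.0183]
side stop_face 0.6 [-0.0006  0.1656]
top sled_a 0.91 [-0.0024  0.1364]
top sled_a 0.76 [-0.0013  0.0284]
top sled_a 0.67 [-0.0038  0.0606]
top sled_a 0.61 [-0.0033  0.1006]
top keeper_knob 0.63 [0.0998 0.0077]
top stop_face 0.62 [0.0063 0.156 ]
```

View pics/m5.png

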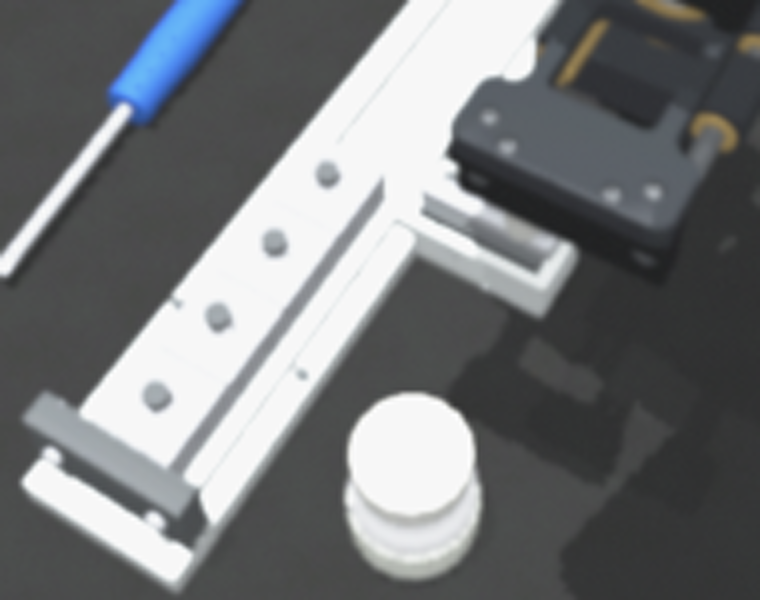

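The row is home and closed up, with buttons at (156,397), (218,317), (274,242) and (327,173). Estimated rail y is about 138, 100, 63 and 20 mm. The knob is hidden beneath the hand. I'll go down on the knob's -x side and start pushing.

>>> {"name": "arm_command", "arguments": {
  "translation": [
    [0,0.4,0.03],
    [0,0.77,0.03],
    [0,0.77,0.03],
    [0,0.77,0.03]
  ],
  "rotation": [
    [0,0,0],
    [0,0,0],
    [0,0,0],
    [0,0,0]
  ],
  "grip": [1,1,1,1]
}}

```text
time_s: 10.35
position: [0.451, 0.0422, 0.0676]
tcp_rot: [[0.995, -0.001, -0.099], [0.099, 0.0, 0.995], [-0.001, -1.0, 0.0]]
force: [-0.1, -0.6, 0.2]
opening: 0.004
```

>>> {"name": "arm_command", "arguments": {
  "translation": [
    [0.06,0,0],
    [0.12,0,0],
    [0.18,0,0],
    [0.24,0,0],
    [0.3,0,0]
  ],
  "rotation": [
    [0,0,0],
    [0,0,0],
    [0,0,0],
    [0,0,0],
    [0,0,0]
  ],
  "grip": [1,1,1,1,1]
}}

```text
time_s: 10.85
position: [0.4757, 0.0445, 0.0682]
tcp_rot: [[0.995, 0.001, -0.099], [0.099, -0.0, 0.995], [0.001, -1.0, -0.0]]
force: [-0.1, -0.6, -0.3]
opening: 0.006
```

```bash
python3 -c "
from h import *
st()"
```

```text
t 10.85 rail [-0.103  -0.0113  0.0682] frail [-0.1 -0.6 -0.3] op 0.0056754001543783735
[[1.0, 0.001, 0.0], [-0.0, -0.0, 1.0], [0.001, -1.0, -0.0]]
```

>>> {"name": "arm_command", "arguments": {
  "translation": [
    [0.04,0,0.02],
    [0.08,0,0.02],
    [0.12,0,0.02],
    [0.16,0,0.02],
    [0.2,0,0.02]
  ],
  "rotation": [
    [0,0,0],
    [0,0,0],
    [0,0,0],
    [0,0,0],
    [0,0,0]
  ],
  "grip": [1,1,1,1,1]
}}

```text
time_s: 11.35
position: [0.4903, 0.0479, 0.0676]
tcp_rot: [[0.995, -0.001, -0.099], [0.099, 0.0, 0.995], [-0.001, -1.0, 0.0]]
force: [-2.3, 1.8, 0.8]
opening: 0.004
```

>>> {"name": "arm_command", "arguments": {
  "translation": [
    [0.04,0,0],
    [0.08,0,0],
    [0.12,0,0],
    [0.16,0,0],
    [0.2,0,0]
  ],
  "rotation": [
    [0,0,0],
    [0,0,0],
    [0,0,0],
    [0,0,0],
    [0,0,0]
  ],
  "grip": [1,1,1,1,1]
}}

```text
time_s: 11.85
position: [0.5067, 0.0494, 0.0677]
tcp_rot: [[0.995, -0.0, -0.099], [0.099, 0.0, 0.995], [-0.0, -1.0, 0.0]]
force: [-2.5, 1.7, 0.0]
opening: 0.006
```

```bash
python3 -c "
from h import *
st()
c=eyes.capture('side')
cv2.imwrite('pics/m6.png',cv2.resize(c['image'][200:350,210:400],None,fx=4,fy=4,interpolation=cv2.INTER_CUBIC))"
```

```text
t 11.85 rail [-0.0716 -0.0095  0.0677] frail [-2.3  1.9  0. ] op 0.0058464950675362354
[[1.0, -0.0, 0.001], [-0.001, 0.0, 1.0], [-0.0, -1.0, 0.0]]
```

View pics/m6.png

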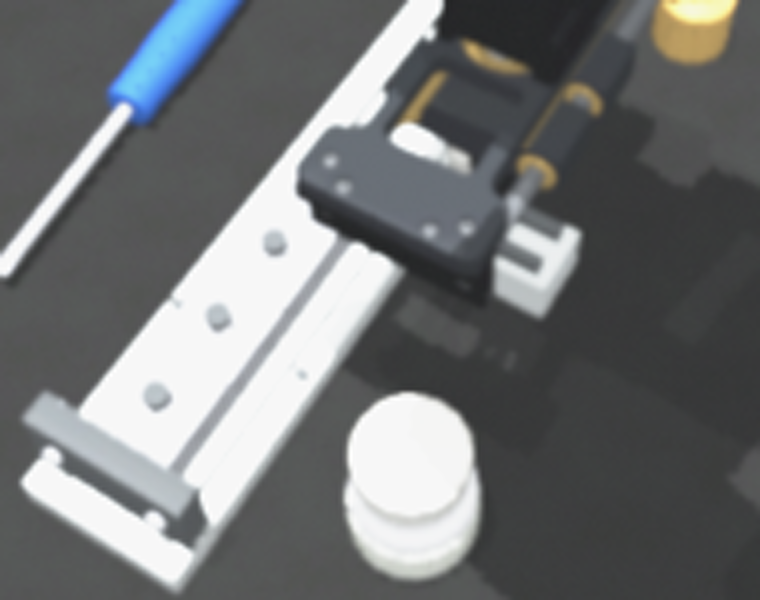

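The push force is about 2.3 N and the bar has left the pedestal's outer end (560,240), so the knob is moving. I'll continue until the force rises.

>>> {"name": "arm_command", "arguments": {
  "translation": [
    [0.03,0,0],
    [0.06,0,0],
    [0.09,0,0],
    [0.12,0,0],
    [0.15,0,0]
  ],
  "rotation": [
    [0,0,0],
    [0,0,0],
    [0,0,0],
    [0,0,0],
    [0,0,0]
  ],
  "grip": [1,1,1,1,1]
}}

```text
time_s: 12.4
position: [0.5186, 0.0505, 0.0677]
tcp_rot: [[0.995, -0.0, -0.099], [0.099, 0.0, 0.995], [-0.0, -1.0, 0.0]]
force: [-2.0, 2.0, -0.5]
opening: 0.009
```

>>> {"name": "arm_command", "arguments": {
  "translation": [
    [0.015,0,0],
    [0.03,0,0]
  ],
  "rotation": [
    [0,0,0],
    [0,0,0]
  ],
  "grip": [1,1]
}}

```text
time_s: 12.6
position: [0.5206, 0.0507, 0.0677]
tcp_rot: [[0.995, -0.001, -0.1], [0.1, -0.0, 0.995], [-0.001, -1.0, 0.0]]
force: [-3.0, 0.4, 1.1]
opening: 0.003
```

>>> {"name": "arm_command", "arguments": {
  "translation": [
    [0.015,0,0],
    [0.03,0,0]
  ],
  "rotation": [
    [0,0,0],
    [0,0,0]
  ],
  "grip": [1,1]
}}

```text
time_s: 12.8
position: [0.5209, 0.0509, 0.0676]
tcp_rot: [[0.995, -0.006, -0.1], [0.1, -0.0, 0.995], [-0.006, -1.0, 0.0]]
force: [-7.9, -1.1, 4.7]
opening: 0.006
```

The tool stalls at rail x ≈ -57 mm, where a fully closed keeper should stop it. One more small press, then back off and look.

>>> {"name": "arm_command", "arguments": {
  "translation": [
    [0.015,0,0],
    [0.03,0,0],
    [0.03,0,0]
  ],
  "rotation": [
    [0,0,0],
    [0,0,0],
    [0,0,0]
  ],
  "grip": [1,1,1]
}}

```text
time_s: 13.1
position: [0.521, 0.051, 0.0674]
tcp_rot: [[0.995, -0.01, -0.1], [0.1, -0.0, 0.995], [-0.01, -1.0, 0.001]]
force: [-9.8, -2.8, 5.4]
opening: 0.007
```

>>> {"name": "arm_command", "arguments": {
  "translation": [
    [-0.1,0,0],
    [-0.4,0,0],
    [-0.8,0,0],
    [-0.8,0,0]
  ],
  "rotation": [
    [0,0,0],
    [0,0,0],
    [0,0,0],
    [0,0,0]
  ],
  "grip": [1,1,1,1]
}}

```text
time_s: 13.5
position: [0.4579, 0.0449, 0.0678]
tcp_rot: [[0.995, -0.004, -0.099], [0.099, 0.0, 0.995], [-0.004, -1.0, 0.001]]
force: [0.1, 1.2, -0.6]
opening: 0.006
```

>>> {"name": "arm_command", "arguments": {
  "translation": [
    [0,-0.5,0],
    [0,-1,0],
    [0,-1,0]
  ],
  "rotation": [
    [0,0,0],
    [0,0,0],
    [0,0,0]
  ],
  "grip": [1,1,1]
}}

```text
time_s: 13.8
position: [0.4676, 0.044, 0.1522]
tcp_rot: [[0.995, 0.015, -0.099], [0.099, -0.002, 0.995], [0.015, -1.0, -0.004]]
force: [0.9, 0.6, 0.2]
opening: 0.009
```

>>> {"name": "arm_command", "arguments": {
  "translation": [
    [0,-0.5,-0.5],
    [0,-1,-1],
    [0,-1,-1]
  ],
  "rotation": [
    [0,0,0],
    [0,0,0],
    [0,0,0]
  ],
  "grip": [1,1,1]
}}

```text
time_s: 14.1
position: [0.4745, -0.0386, 0.2313]
tcp_rot: [[0.995, 0.012, -0.097], [0.097, -0.005, 0.995], [0.011, -1.0, -0.006]]
force: [0.1, 0.2, 0.6]
opening: 0.002
```

```bash
python3 - <<'E'
from h import *
st()
P=np.array(P)
def tor(p): 
    t=P[2];d=p[:2]-P[:2];c,s=np.cos(t),np.sin(t);return np.round([c*d[0]+s*d[1],-s*d[0]+c*d[1]],4)
for n in('side','top'):
    c=eyes.capture(n)
    for k,z in(('sled_a',.015),('keeper_knob',.075),('weight',0),('jar',0),('screwdriver',0)):
        for r in models.spot_point(n,k):
            p=atz(c,np.array(r['point'])*[640,400],z);print(n,k,round(r['conf'],2),tor(p),p.round(4))
    if n=='side': cv2.imwrite('pics/m7.png',cv2.resize(c['image'][170:350,200:400],None,fx=3,fy=3,interpolation=cv2.INTER_CUBIC))
E
```

```text
t 14.1 rail [-0.1124 -0.0938  0.2313] frail [0.1 0.2 0.6] op 0.0023563391241539994
[[1.0, 0.011, 0.003], [-0.003, -0.006, 1.0], [0.011, -1.0, -0.006]]
side sled_a 0.86 [-0.0026  0.06  ] [0.5684 0.1255 0.015 ]
side sled_a 0.8 [0.0028 0.0202] [0.5778 0.0864 0.015 ]
side sled_a 0.75 [-0.0019  0.14  ] [0.5612 0.2051 0.015 ]
side sled_a 0.66 [-0.0002  0.101 ] [0.5667 0.1665 0.015 ]
side sled_a 0.52 [0.0057 0.1565] [0.567  0.2223 0.015 ]
side keeper_knob 0.8 [-0.047  -0.0053] [0.5307 0.0561 0.075 ]
side weight 0.75 [-0.1004 -0.1717] [ 0.4942 -0.1149  0.    ]
side jar 0.82 [-0.1021  0.1129] [0.4642 0.1682 0.    ]
side screwdriver 0.6 [0.1247 0.0193] [0.6991 0.0977 0.    ]
side screwdriver 0.6 [0.0076 0.1348] [0.5711 0.2009 0.    ]
top sled_a 0.67 [0.0052 0.0182] [0.5804 0.0846 0.015 ]
top sled_a 0.64 [-0.004   0.1401] [0.5591 0.205  0.015 ]
top sled_a 0.63 [-0.0016  0.0664] [0.5688 0.1319 0.015 ]
top sled_a 0.58 [0.0003 0.0962] [0.5677 0.1618 0.015 ]
top sled_a 0.58 [-0.103   0.1095] [0.4635 0.1647 0.015 ]
top keeper_knob 0.56 [-0.0428 -0.0073] [0.5352 0.0545 0.075 ]
top keeper_knob 0.26 [0.1004 0.0059] [0.6763 0.0819 0.075 ]
top jar 0.73 [-0.1047  0.1133] [0.4615 0.1682 0.    ]
top screwdriver 0.61 [-0.0064  0.1431] [0.5564 0.2077 0.    ]
top screwdriver 0.6 [0.1238 0.0132] [0.6988 0.0914 0.    ]
```

View pics/m7.png

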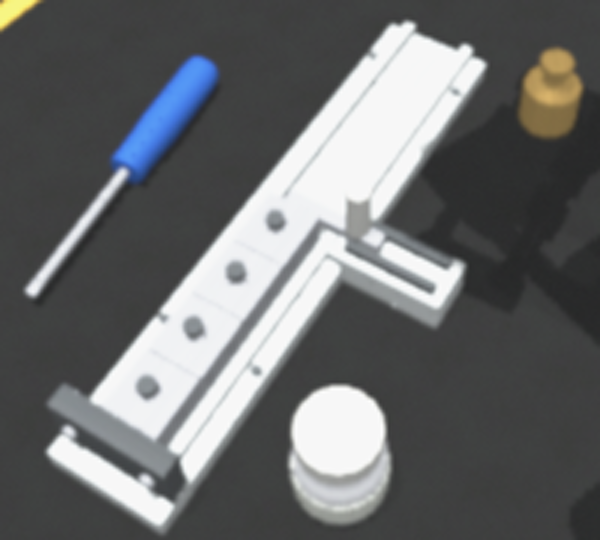

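The picture shows the bar across the rail behind sled_d, with the knob top at about (358,197). The networks read the knob's travel as about 40 mm, so I'll measure it properly.

```bash
python3 - <<'E'
from h import *
for n in('side','top'):
    c=eyes.capture(n);im0=cv2.imread(f'pics/{n}0.png')
    a0=np.array((341.5,242.5) if n=='side' else (291.5,248.)); 
    x,y=int(a0[0]),int(a0[1]);h=7 if n=='side' else 6
    # knob tops by subpixel template match
    u=8;big=lambda im:cv2.resize(cv2.cvtColor(im,cv2.COLOR_BGR2GRAY),None,fx=u,fy=u,interpolation=cv2.INTER_CUBIC)
    T=big(im0[y-h:y+h,x-h:x+h]);q0=atz(c,(x,y),.075)
    e=proj(c,q0+.045*np.array([[.995,.0998,0]]))[0].round().astype(int)
    R=big(c['image'][e[1]-h-6:e[1]+h+6,e[0]-h-6:e[0]+h+6])
    m=cv2.matchTemplate(R,T,cv2.TM_CCOEFF_NORMED);_,v,_,l=cv2.minMaxLoc(m)
    p=e-6+np.array(l)/u;d=atz(c,p,.075)-q0
    print(n,v,p,'travel',d@[.995,.0998,0],d@[-.0998,.995,0])
    cv2.imwrite(f'pics/k_{n}.png',c['image'])
a=cv2.resize(cv2.imread('pics/k_side.png')[215:285,290:370],None,fx=5,fy=5,interpolation=cv2.INTER_CUBIC)
b=cv2.resize(cv2.imread('pics/k_top.png')[190:260,260:340],None,fx=5,fy=5,interpolation=cv2.INTER_CUBIC)
cv2.imwrite('pics/m8.png',np.hstack([a,b]))
E
```

```text
side 0.23769314587116241 [312. 225.] travel 0.059713579768452804 -0.006291996893009058
top 0.4363524317741394 [288.375 225.5  ] travel 0.04226791939923091 -3.268022592315973e-05
```

View pics/m8.png

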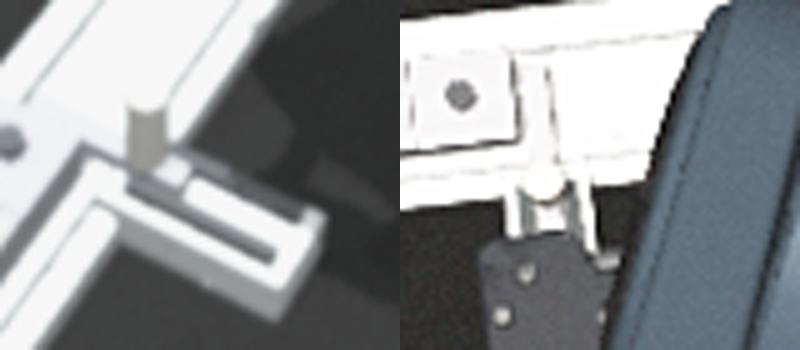

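```bash
python3 - <<'E'
from h import *
for n,i,f in(('side',(341.4,241.5),(319.6,235.)),('top',(292.,248.),(289.,226.4))):
    c=eyes.capture(n);q=atz(c,i,.075);d=atz(c,f,.075)-q;print(n,d@[.995,.0998,0],d@[-.0998,.995,0],[proj(c,q+t*np.array([.995,.0998,0]))[0].round(1) for t in(.038,.041,.045)])
E
```

```text
side 0.03790027425441562 0.006641618561688153 [array([321.5, 232.2]), array([320. , 231.5]), array([317.9, 230.5])]
top 0.04067635020656143 0.0008444775981922064 [array([289.6, 227.8]), array([289.4, 226.2]), array([289.2, 224.1])]
```

My hand-picked readings are 38–41 mm of travel, too close to the 41 mm limit. There's plenty of time, so I'll return and press the knob harder.

>>> {"name": "arm_command", "arguments": {
  "translation": [
    [0.1,0,0.5],
    [0.1,0,1],
    [0.1,0,1]
  ],
  "rotation": [
    [0,0,0],
    [0,0,0],
    [0,0,0]
  ],
  "grip": [1,1,1]
}}

```text
time_s: 15.2
position: [0.4686, 0.0491, 0.2276]
tcp_rot: [[0.995, -0.002, -0.104], [0.104, 0.002, 0.995], [-0.001, -1.0, 0.002]]
force: [0.0, 0.4, -1.7]
opening: 0.006
```

>>> {"name": "arm_command", "arguments": {
  "translation": [
    [0.1,0.5,0.05],
    [0.1,1,0.05],
    [0.1,1,0.05]
  ],
  "rotation": [
    [0,0,0],
    [0,0,0],
    [0,0,0]
  ],
  "grip": [1,1,1]
}}

```text
time_s: 15.5
position: [0.4743, 0.0504, 0.144]
tcp_rot: [[0.995, -0.01, -0.099], [0.099, 0.001, 0.995], [-0.01, -1.0, 0.002]]
force: [-0.6, -0.3, -0.4]
opening: 0.006
```

>>> {"name": "arm_command", "arguments": {
  "translation": [
    [0,0.5,0],
    [0,1,0],
    [0,1,0],
    [0,1,0]
  ],
  "rotation": [
    [0,0,0],
    [0,0,0],
    [0,0,0],
    [0,0,0]
  ],
  "grip": [1,1,1,1]
}}

```text
time_s: 15.9
position: [0.4779, 0.0499, 0.0687]
tcp_rot: [[0.995, -0.0, -0.099], [0.099, -0.0, 0.995], [-0.0, -1.0, -0.0]]
force: [-0.3, -0.2, 0.6]
opening: 0.002
```

```bash
python3 -c "
from h import *
st()"
```

```text
t 15.9 rail [-0.1002 -0.0061  0.0687] frail [-0.4 -0.1  0.6] op 0.0023909550063404036
[[1.0, -0.0, 0.001], [-0.001, -0.0, 1.0], [-0.0, -1.0, -0.0]]
```

>>> {"name": "arm_command", "arguments": {
  "translation": [
    [0.1,0.05,-0.04],
    [0.2,0.05,-0.04],
    [0.3,0.05,-0.04],
    [0.4,0.05,-0.04],
    [0.48,0.05,-0.04]
  ],
  "rotation": [
    [0,0,0],
    [0,0,0],
    [0,0,0],
    [0,0,0],
    [0,0,0]
  ],
  "grip": [1,1,1,1,1]
}}

```text
time_s: 16.4
position: [0.5175, 0.0511, 0.0645]
tcp_rot: [[0.995, 0.002, -0.1], [0.1, -0.0, 0.995], [0.002, -1.0, -0.0]]
force: [-0.7, -0.4, -0.2]
opening: 0.006
```

>>> {"name": "arm_command", "arguments": {
  "translation": [
    [0.02,0,0],
    [0.04,0,0],
    [0.06,0,0],
    [0.08,0,0],
    [0.1,0,0]
  ],
  "rotation": [
    [0,0,0],
    [0,0,0],
    [0,0,0],
    [0,0,0],
    [0,0,0]
  ],
  "grip": [1,1,1,1,1]
}}

```text
time_s: 16.9
position: [0.521, 0.0518, 0.0634]
tcp_rot: [[0.995, -0.007, -0.1], [0.1, 0.0, 0.995], [-0.007, -1.0, 0.001]]
force: [-6.5, -2.6, 5.5]
opening: 0.003
```

>>> {"name": "arm_command", "arguments": {
  "translation": [
    [0.02,0,0],
    [0.04,0,0],
    [0.06,0,0],
    [0.06,0,0]
  ],
  "rotation": [
    [0,0,0],
    [0,0,0],
    [0,0,0],
    [0,0,0]
  ],
  "grip": [1,1,1,1]
}}

```text
time_s: 17.3
position: [0.5212, 0.052, 0.0633]
tcp_rot: [[0.995, -0.017, -0.101], [0.101, -0.0, 0.995], [-0.017, -1.0, 0.001]]
force: [-12.3, -4.9, 10.6]
opening: 0.003
```

```bash
python3 -c "
from h import *
st()"
```

```text
t 17.3 rail [-0.057  -0.0083  0.0633] frail [-12.7  -3.7  10.6] op 0.0027464495904438333
[[1.0, -0.017, -0.001], [0.001, 0.001, 1.0], [-0.017, -1.0, 0.001]]
```

It stalls hard at the same place (x = 0.521 m) under 12 N, against a friction of about 2 N, and at a different fingertip height. So the keeper is on its stop. I'll back off and rise clear.

>>> {"name": "arm_command", "arguments": {
  "translation": [
    [-0.1,0,0],
    [-0.4,0,0],
    [-0.7,0,0],
    [-0.7,0,0]
  ],
  "rotation": [
    [0,0,0],
    [0,0,0],
    [0,0,0],
    [0,0,0]
  ],
  "grip": [1,1,1,1]
}}

```text
time_s: 17.7
position: [0.4691, 0.0472, 0.0635]
tcp_rot: [[0.995, -0.005, -0.099], [0.099, 0.001, 0.995], [-0.005, -1.0, 0.001]]
force: [0.3, 1.1, -0.3]
opening: 0.007
```

>>> {"name": "arm_command", "arguments": {
  "translation": [
    [0,-0.5,0],
    [0,-1,0],
    [0,-1,0]
  ],
  "rotation": [
    [0,0,0],
    [0,0,0],
    [0,0,0]
  ],
  "grip": [1,1,1]
}}

```text
time_s: 18.0
position: [0.4782, 0.0463, 0.148]
tcp_rot: [[0.995, 0.013, -0.099], [0.099, -0.002, 0.995], [0.013, -1.0, -0.003]]
force: [0.2, -0.7, 0.1]
opening: 0.005
```

>>> {"name": "arm_command", "arguments": {
  "translation": [
    [0,-0.5,-0.5],
    [0,-1,-1],
    [0,-1,-1],
    [0,-1,-1]
  ],
  "rotation": [
    [0,0,0],
    [0,0,0],
    [0,0,0],
    [0,0,0]
  ],
  "grip": [1,1,1,1]
}}

```text
time_s: 18.4
position: [0.4831, -0.0344, 0.2249]
tcp_rot: [[0.995, 0.005, -0.097], [0.097, -0.001, 0.995], [0.005, -1.0, -0.002]]
force: [-0.4, 0.4, -0.3]
opening: 0.005
```

>>> {"name": "arm_command", "arguments": {
  "translation": [
    [-0.5,0,-0.5],
    [-1,0,-1],
    [-1,0,-1],
    [-1,0,-1]
  ],
  "rotation": [
    [0,0,0],
    [0,0,0],
    [0,0,0],
    [0,0,0]
  ],
  "grip": [1,1,1,1]
}}

```text
time_s: 18.8
position: [0.4075, -0.1199, 0.2221]
tcp_rot: [[0.995, -0.004, -0.096], [0.096, 0.003, 0.995], [-0.003, -1.0, 0.003]]
force: [-1.5, 0.7, -0.5]
opening: 0.004
```

```bash
python3 - <<'E'
from h import *
st()
q=P
out=[]
for n,(x0,y0) in {'top':(255,180),'side':(280,205)}.items():
    k=6;c=eyes.capture(n);im=cv2.resize(c['image'][y0:y0+65,x0:x0+65],None,fx=k,fy=k,interpolation=cv2.INTER_CUBIC)
    for r in models.spot_point(n,'keeper_knob'): print(n,r['conf'],atz(c,np.array(r['point'])*[640,400],.075))
    for r in (models.spot_point(n,'weight')+models.spot_point(n,'jar'))[:2]: print(n,atz(c,np.array(r['point'])*[640,400],0))
    for kx,col in((-.039,(0,0,255)),(-.043,(255,0,0))):
        p=((proj(c,w(q,[(kx+.008*np.cos(a),-.009+.008*np.sin(a),.075) for a in np.arange(0,6.3,.3)]))-[x0,y0]+.5)*k).astype(int)
        cv2.polylines(im,[p.reshape(-1,1,2)],True,col,1)
    p=((proj(c,w(q,[(-.034+.045,-.014,.035),(-.034+.045,-.004,.035),(-.08,-.004,.035),(-.08,-.014,.035)]))-[x0,y0]+.5)*k).astype(int)
    cv2.polylines(im,[p.reshape(-1,1,2)],True,(0,160,0),1)
    out.append(im)
cv2.imwrite('pics/m9.png',np.hstack(out))
E
```

```text
t 18.8 rail [-0.1872 -0.1681  0.2221] frail [-1.5  0.8 -0.5] op 0.0038103774130816255
[[1.0, -0.003, 0.003], [-0.003, 0.003, 1.0], [-0.003, -1.0, 0.003]]
top 0.72 [0.5388621  0.05144333 0.075     ]
top [ 0.50028214 -0.11720034  0.        ]
top [0.46381864 0.16709285 0.        ]
side 0.53 [0.53459239 0.05935033 0.075     ]
side [0.46134922 0.17095471 0.        ]
```

View pics/m9.png

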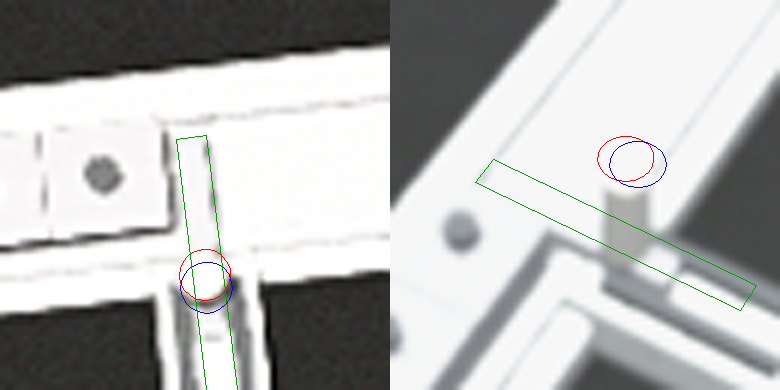

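The top view shows the bar's end at the fully closed model outline (about (190,138)) and the knob at the closed circle. Sled_d stands just clear of the bar. Handing in.

```bash
python3 -c "
from h import *
print(bot.hand_in())"
```

```text
the job is handed in; nothing more can be done
None
```

I pushed the four sleds home as one train by the rearmost sled, closed the keeper behind them, and handed the job in at about 19 s. No verdict is reported.

- **Row:** It slid at about 4–5 N. At the end stop the tool stalled, with the force rising to 16 N. With the hand clear before the last press on the knob, the networks put the sleds at about 140, 96–101, 60–66 and 18–20 mm on the rail (home is 140, 100, 60, 20). They are accurate to several mm at best.
- **Keeper:** I pushed the knob until it stalled, then went back and pressed again to 12 N. It stalled at the same place, x = 0.521 m, against about 2 N of friction.
- **Check that disagreed:** Camera estimates of the keeper's travel ranged from 38 to 44 mm, against the 41 mm needed. I set aside one automatic template match that was too poor to trust. The repeated hard stall and the last top view, where the bar's end met the fully closed outline, say it is closed.
- **Bystanders:** In the last readings the weight and jar were within a few mm of where they started, apart from one early weight reading about 8 mm off. The screwdriver, last read before the second press on the knob, was also within several mm. The hand finished raised and clear.

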